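# Lid the leaning ink tub and clamp it for mixing

## Task

Get the ink tub on the tilted mixing stand ready for mixing: put on it the lid that fits and press the lid down until it is fully home all round on the rim. Only then swing the wire clamp over the lid, all the way down until it lies along the lid. Leave the smaller lid, the jar and the wrench where they are.

Things in the scene. Friction and masses are not known exactly. Their poses are not given: they have to be found in the camera images.
- tub_rim (a point): Rim centre of the open round white tub (outer diameter 104 mm, height 85, mouth 94 inside) fixed on the grey mixing stand. The point's z is the tub's axis, pointing out of the mouth; it leans 27 degrees from vertical, roughly towards the robot (the stand's turn varies). x points up the slope across the mouth, to the clamp's hinge; y is parallel to the hinge.
- collar_top (a point): Centre of the top of the black rubber sealing collar on the tub's rim (inner diameter 95 mm, same axes as tub_rim). It starts 7 mm proud of the rim. Pushed with about 8 N along the tub's axis it sinks 6.5 mm to a firm stop, and stays down.
- lid_mid (a point): Centre, half-way up, of the loose grey plastic lid that fits the tub (50 mm high, 100 to 170 g), lying rib up on the bench, left or right of the stand. From below: bevelled plug 89 mm diameter, 12 deep; flange 108 diameter, 6 thick; grip rib 60 long (point's x), 18 wide (y), 32 high. This point is 13 mm above the flange's underside, on the lid's axis (z).
- lid_top (a point): Middle of the flat top of the lid's rib, 25 mm above lid_mid. Set on the tub, the lid first rests on the proud collar, this point 45 mm from the rim along the tub's axis; pressed fully home, flange 0.5 mm off the rim, it is 38.5 mm from the rim. How the rib is turned about the axis does not matter.
- clamp (a joint): Angle of the U-shaped clamp of 10 mm steel wire (legs 82 mm apart, 136 long) hinged at the upper side of the mouth. 0: shut, legs parallel to the rim, either side of the rib, 1.5 mm above the seated flange. 1.57: parallel to the tub's axis. Grows as it opens, to 2.35; starts 1.85 to 2.2. Stiff: stays where left, 2 to 3 N at the crossbar moves it.
- clamp_hinge (a point): Middle of the clamp's hinge line, 66 mm up the slope (tub_rim's x) and 13 mm along the tub's axis (z) from tub_rim; fixed on the stand, same axes as tub_rim. The hinge line is its y.
- clamp_bar (a point): Middle of the clamp's crossbar, 136 mm from the hinge line; the bar carries a black sleeve 16 mm in diameter and 64 mm long, parallel to the hinge line. This is where to push the clamp.
- small_lid_mid (a point): Bystander: centre of a smaller lid of the same make (flange 72 mm in diameter, 44 mm high, rib 44 mm long, 14 mm wide) that does not fit the tub; it lies on the other side of the stand from the right lid.
- jar_mid (a point): Bystander: centre of a closed white jar, 90 mm in diameter, 100 mm high.
- wrench: Bystander: steel wrench 170 mm long, lying flat; origin at about its middle, underside.

How it is judged (in metres and radians):
On the way, in this order (a step that is already met when the one before it is completed fails the run):
1. the lid is pressed fully home on the tub while the clamp is still open (above 0.8 rad) (z of lid_mid in the frame of tub_rim between 0.01 and 0.0155 m and x of lid_mid in the frame of tub_rim between -0.006 and 0.006 m and y of lid_mid in the frame of tub_rim between -0.006 and 0.006 m and angle between the z axis of lid_mid and the z axis of tub_rim, either way round below 0.06 rad and angle between lid_mid's own z axis and vertical below 1 rad and value of joint clamp above 0.8 rad), for 0.2 s.
2. the clamp is swung down over the lid (below 0.07 rad) (value of joint clamp below 0.07 rad), for 0.2 s.
At the end, for the whole second after the job is handed in: The right lid lies fully home on the tub: flange within about 2 mm of its seat, centred within 6 mm across and along the slope, its axis within 0.06 rad of the tub's, rib outwards and at rest; the clamp is shut, below 0.07 rad (z of lid_mid in the frame of tub_rim between 0.01 and 0.0155 m and x of lid_mid in the frame of tub_rim between -0.006 and 0.006 m and y of lid_mid in the frame of tub_rim between -0.006 and 0.006 m and angle between the z axis of lid_mid and the z axis of tub_rim, either way round below 0.06 rad and angle between lid_mid's own z axis and vertical below 1 rad and value of joint clamp below 0.07 rad and linear speed of lid below 0.01 m/s); the robot touches nothing.
It fails at once if the smaller lid is shifted by more than 30 mm (distance of small_lid_mid from where it was at the start of the episode above 0.03 m).
It fails at once if the jar is shifted by more than 30 mm (distance of jar_mid from where it was at the start of the episode above 0.03 m).
It fails at once if the wrench is shifted by more than 30 mm (distance of wrench from where it was at the start of the episode above 0.03 m).
It also fails if it takes over 64 s, if anything falls off the work surface, if the arm or the gripper's body presses on something with over 40 N, if the wrist force passes 120 N, or if a joint passes its speed limit or range.

## Robot

A 7-joint arm with a two-finger parallel gripper is mounted at the origin on the work surface. World frame = base frame: x ahead of the robot, y to its left, z up, the work surface at z = 0. Lengths are in mm, angles in rad, forces in N, time in s.
With the tool pointing down it reaches from about 425 to 950 mm from the base axis. Payload 4.7 kg.
Tool frame: the origin (TCP) lies midway between the tips of the shut fingers; the grasp point (between the pads) lies 19 mm behind it; z points along the fingers, y is the line along which they close (so a half turn about z gives the same grasp; the last joint's range is limited). The gripper opens to 85 mm and grips with 20 to 120 N. Pads are 22 mm wide; open, the fingers measure 114 mm over their backs; the gripper's body (76 mm by 85 mm) begins 54 mm behind the grasp point. The pads swing forward as they close: fully open they stand 13 mm farther back than shut.
Start: joints at [1.077, 0.469, -0.049, 1.532, 0.024, 1.141, -0.082], TCP at [302.611, -603.386, 231.335] pointing down, gripper open.
Joint ranges: [-2.59, 2.59], [-0.33, 1.99], [-1.39, 1.29], [0.1, 2.45], [-1.04, 4.18], [0.21, 1.99], [-2.66, 2.66]. Speed limits (rad/s): [2.57, 2.57, 3.14, 3.14, 3.14, 3.14, 3.14].

## Interface

Orientations are given as a unit quaternion [w, x, y, z].
In Python, from station import r gives the robot as it stands.
- The arm moves only by the tool step_arm, never from a script. Its argument "deltas" is a list of rows, each a list of 7 numbers: the shift along the tool's x, y, z in mm, then the turn, a rotation vector about the tool's x, y, z in rad, then the opening in per cent of the stroke, from 0 (shut) to 100 (fully open). In form: [[dx, dy, dz, wx, wy, wz, grip], ...]. A call has exactly 8 rows; each row is the pose to reach, as a shift and turn from the pose commanded when the call began, along the tool's axes at that moment; what a row does not reach only later rows make up. A row lasts 1/8 s, in which the tool goes at most 62.5 mm and 10.7 degrees, less where a joint would pass 70% of its speed; a pose out of reach is approached as far as the arm can. A call with a gripper value outside its range is refused whole. The fingers move at their own pace and stop on an object; "grip_force" is the grip in N (left out, the last holds). Time passes only in rows, so rows that repeat a pose let the fingers close, or fill a call up. It gives the time, the measured TCP pose, the force, the opening and the grip force at its end, in the units of the state.
- r.sense(): the state, without advancing time (a new reading comes with each control period).
- r.camera(name): name is "side" or "top"; returns a dict with "pixels" (400x640x3 uint8, red, green, blue), "mtx" (3x3 intrinsics, pixels), "world_from_camera" (4x4, takes a point from camera to world coordinates). Camera axes: x right, y up, looking along -z (the intrinsics and any distortion apply to the point x, -y, -z); pixel columns grow to the right and rows downward; lengths in mm; the calibration is good to about 2 mm. A picture is of the moment at which its call begins. There is no depth.
- r.job_done(): hands the job in; it is judged then, once.
The state is a dict: "time": time; "q": joint angles; "qd": joint speeds; "effort": joint torques, N m; "ee_pos": TCP position; "eef_rot": TCP orientation; "ft_force": force on the tool from outside, world axes, zero at the start; "wrist_torque": the same for the moment, N m; "grip_width": opening from 0.0 (shut) to 1.0 (fully open); "finger_force": force on a finger pad.
Only numpy, scipy, OpenCV 4.12 (cv2) and the standard library are available. Lean on these libraries where they do the work, as an engineer would, in place of code of your own. Each camera call takes 0.05 s, during which the arm holds its last target. There are 200 camera calls.

## Working session

There is one attempt and no reset: what is moved stays moved. The work goes in short steps, Python scripts to look and compute and a tool call to move; the robot and the scene stay as the last step left them, time stands still between calls to the robot, and variables do not carry over. Pictures are saved under pics/ and viewed, at most 10 in all, crops included, and the job is handed in when it is done.

Besides the shell and the picture viewer there is one more tool, called after "Emit:" as a command line: name --pt "numbers of a row" for each row, then --argument value for the rest. step_arm: Moves the arm, as the interface text tells. Its arguments: {"type":"object","properties":{"deltas":{"type":"array","items":{"type":"array","items":{"type":"number"}}},"grip_force":{"type":"number"}},"required":["deltas"]}

```bash
ls; mkdir -p pics
python3 - <<'E'
from station import r
import cv2,numpy as np
np.set_printoptions(precision=4,suppress=True)
s=r.sense(); print(s)
for n in("side","top"):
    c=r.camera(n); cv2.imwrite(f"pics/{n}0.png",c["pixels"][...,::-1]); print(n,{k:v for k,v in c.items() if k!="pixels"})
    np.savez(f"{n}0.npz",**{k:np.array(v) for k,v in c.items()})
E
```

```text
pics
{'time': 0.0, 'q': array([ 1.0771,  0.4695, -0.0486,  1.5337,  0.0241,  1.141 , -0.0823]), 'qd': array([ 0.0012,  0.0015,  0.0006,  0.0002, -0.0011,  0.0002,  0.0004]), 'effort': array([  0.0001, -51.0303,  -0.0468, -23.7713,   0.0106,   0.0076,
         0.    ]), 'ee_pos': array([ 302.328 , -602.8394,  230.2268]), 'eef_rot': array([-0.001 ,  0.9731,  0.2304, -0.0003]), 'ft_force': array([ 0.085 , -0.0875,  0.5726]), 'wrist_torque': array([0.0353, 0.0048, 0.0231]), 'finger_force': 0.0, 'grip_width': 1.0052312474517748}
side {'mtx': array([[363.6023,   0.    , 324.031 ],
       [  0.    , 363.6023, 197.7336],
       [  0.    ,   0.    ,   1.    ]]), 'world_from_camera': array([[ -0.8366,   0.413 ,  -0.36  , 258.8262],
       [ -0.5479,  -0.6256,   0.5555, 498.8239],
       [  0.0042,   0.6619,   0.7496, 786.9824],
       [  0.    ,   0.    ,   0.    ,   1.    ]])}
top {'mtx': array([[436.6614,   0.    , 322.9032],
       [  0.    , 436.6614, 201.0613],
       [  0.    ,   0.    ,   1.    ]]), 'world_from_camera': array([[  -0.0275,    0.9938,   -0.1073,  467.7074],
       [  -0.9994,   -0.0297,   -0.0183,  -12.7062],
       [  -0.0214,    0.1067,    0.9941, 1302.8898],
       [   0.    ,    0.    ,    0.    ,    1.    ]])}
```

View pics/side0.png

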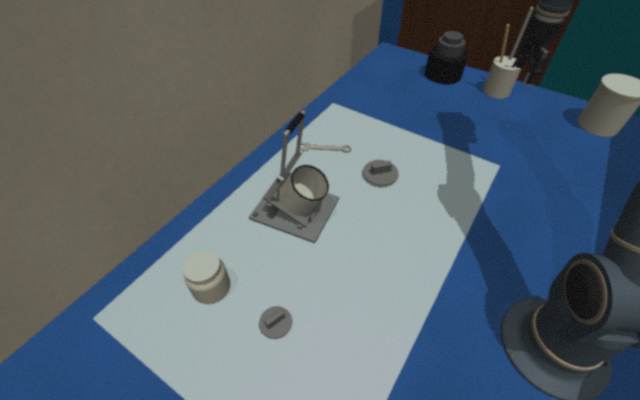

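View pics/top0.png

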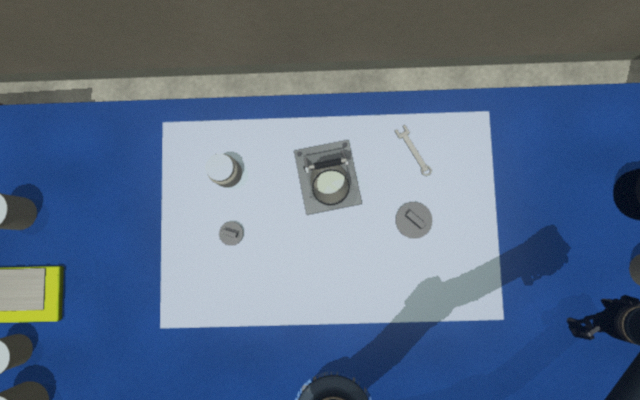

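The side view shows the stand at about (295,200), with the clamp up behind it and its black sleeve at (294,123). The big lid is at (380,172), the small lid at (275,321), and the jar at (207,275). In the top view the tub is at (331,183), the big lid at (413,219) on the right (−y), the small lid at (231,233), and the wrench at (413,150). Next I'll zoom in.

Run:
```python
import cv2,numpy as np
t=cv2.imread("pics/top0.png");s=cv2.imread("pics/side0.png")
def crop(im,x,y,w,h,f):
    o=cv2.resize(im[y:y+h,x:x+w],None,fx=f,fy=f,interpolation=cv2.INTER_CUBIC)
    o=cv2.convertScaleAbs(o,alpha=1.5)
    for i in range(x-x%10+10,x+w,10):
        cv2.line(o,((i-x)*f,0),((i-x)*f,6),(0,0,255),1)
        if i%20==0: cv2.putText(o,str(i),((i-x)*f-8,16),0,.35,(0,0,255))
    for i in range(y-y%10+10,y+h,10):
        cv2.line(o,(0,(i-y)*f),(6,(i-y)*f),(0,0,255),1)
        if i%20==0: cv2.putText(o,str(i),(8,(i-y)*f+4),0,.35,(0,0,255))
    return o
C=np.zeros((600,800,3),np.uint8)
a=crop(t,288,132,80,85,4.0.__int__()) if 0 else crop(t,288,132,80,84,5)
b=crop(s,248,105,80,120,5)[:600]
C[:a.shape[0],:400]=a; C[:600,400:800]=b
d=crop(t,391,197,44,44,4); C[424:600,0:176]=d
e=crop(s,357,150,46,44,4); C[424:600,190:374]=e
cv2.imwrite("pics/c1.png",C)
```

```text
(no output)
```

View pics/c1.png

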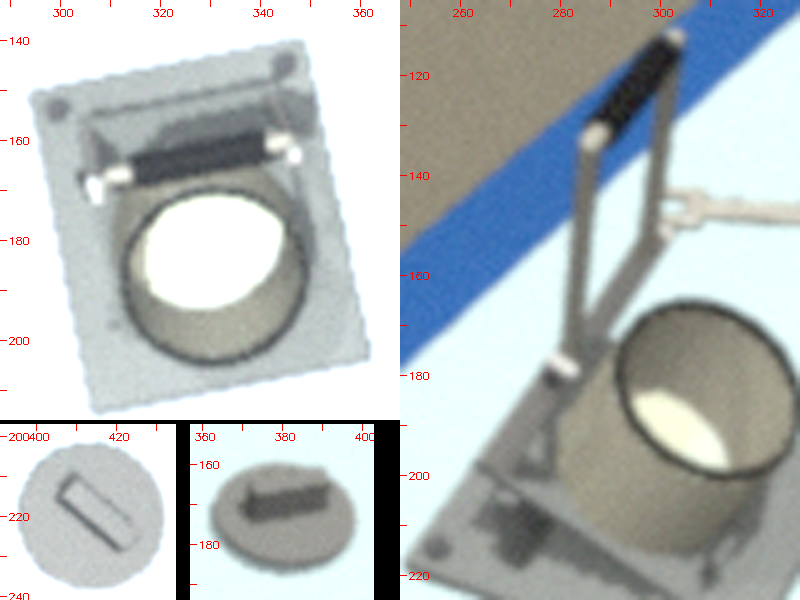

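The crops show the collar ring centred near (331,187) in the top view and (310,183) in the side view. The sleeve ends are at (314,166.5) and (342,160.5) in the top view, and about (289,131) and (302,115) in the side view. The big lid's flange is centred near (414,219), and its rib runs from about (406.5,212) to (422.5,227). I'll fit the models to these.

```bash
cat > h.py <<'E'
import numpy as np,cv2
from scipy.optimize import least_squares
from scipy.spatial.transform import Rotation as R
np.set_printoptions(precision=3,suppress=True)
T27=np.radians(27)
def proj(c,P):
    M=np.linalg.inv(c["world_from_camera"]); p=np.atleast_2d(P)@M[:3,:3].T+M[:3,3]
    p=p*[1,-1,-1]; p=p@c["mtx"].T; return p[:,:2]/p[:,2:]
def ray(c,uv,z):
    W=c["world_from_camera"]; d=np.linalg.inv(c["mtx"])@[uv[0],uv[1],1]; d=W[:3,:3]@(d*[1,-1,-1]); o=W[:3,3]
    return o+d*(z-o[2])/d[2]
def tubR(psi):  # columns x,y,z
    x=np.array([np.cos(T27)*np.cos(psi),np.cos(T27)*np.sin(psi),np.sin(T27)])
    z=np.array([-np.sin(T27)*np.cos(psi),-np.sin(T27)*np.sin(psi),np.cos(T27)])
    return np.c_[x,np.cross(z,x),z]
def bar(p,Rt,th,y=0):
    return p+Rt@np.array([66-136*np.cos(th),y,13+136*np.sin(th)])
E
cat > fit.py <<'E'
from h import *
C={n:dict(np.load(f"{n}0.npz")) for n in("top","side")}
def ringpts(n,c0,r0,r1):
    g=cv2.GaussianBlur(cv2.cvtColor(C[n]["pixels"],cv2.COLOR_RGB2GRAY),(0,0),.5).astype(np.float32);out=[]
    for a in np.linspace(0,2*np.pi,72,endpoint=False):
        rr=np.arange(r0,r1,.1); xs=c0[0]+rr*np.cos(a); ys=c0[1]+rr*np.sin(a)
        v=cv2.remap(g,xs[None].astype(np.float32),ys[None].astype(np.float32),1)[0]
        i=v.argmin()
        if 0<i<len(v)-1: out.append([xs[i],ys[i]])
    return np.array(out)
pts={"top":ringpts("top",(331,187),14,21.5),"side":ringpts("side",(309.5,182.5),13,22)}
sl={"top":[(314,166.5),(342,160.8)],"side":[(288.7,131),(302.3,114.5)]}
a=np.linspace(0,2*np.pi,720)
def curve(p,Rt,n,rad):return proj(C[n],p+(Rt@np.c_[rad*np.cos(a),rad*np.sin(a),0*a+6].T).T)
def res(v,full=False):
    p=v[:3];Rt=tubR(v[3]);o=[]
    for n in pts:
        cv=curve(p,Rt,n,v[5])
        d=np.linalg.norm(pts[n][:,None]-cv[None],axis=2).min(1); o+=[d/3]
        b=proj(C[n],[bar(p,Rt,v[4],32),bar(p,Rt,v[4],-32)])
        o.append((b-np.array(sl[n])).ravel())
    return o if full else np.concatenate(o)
s=least_squares(res,[530,-20,110,.2,2.0,50],loss="soft_l1",f_scale=.3)
print("tub",s.x,len(pts["top"]),len(pts["side"]))
for o in res(s.x,True):print(np.median(abs(o)),abs(o).max(),o[:4])
p=s.x[:3];Rt=tubR(s.x[3])
for n in C:print("hinge px",n,proj(C[n],[p+Rt@[66,41,13],p+Rt@[66,-41,13]]).ravel(), "base ctr",proj(C[n],p-85*Rt[:,2]))
for n,c0 in(("top",(413,219)),("side",(380,172))):
    hsv=cv2.cvtColor(C[n]["pixels"],cv2.COLOR_RGB2GRAY)
    x,y=c0;w=hsv[y-30:y+30,x-30:x+30]; m=(w<0.5*(float(np.percentile(w,90))+np.median(w[25:35,25:35]))).astype(np.uint8)
    k,l,st,ce=cv2.connectedComponentsWithStats(m);L=l[30,30]
    ct=max(cv2.findContours((l==L).astype(np.uint8),0,1)[0],key=len)
    e=cv2.fitEllipse(ct);uv=np.array(e[0])+[x-30,y-30];print("lid",n,uv,e[1],ray(C[n],uv,16))
for q in ((406.5,212),(422.5,227)):print("rib",ray(C["top"],q,50))
E
python3 fit.py
```

```text
tub [ 635.869  -12.161  122.337 -270.03   605.04    48.892] 64 72
0.09998948595565141 0.9375522992819403 [0.099 0.034 0.033 0.099]
0.5166471699555757 0.738938358875771 [ 0.353 -0.179 -0.681  0.739]
0.09058402586096514 0.30637964041364185 [0.275 0.053 0.12  0.149]
1.0552667254869021 1.9327505100021796 [-0.323  1.787 -0.22   1.933]
hinge px top [311.43  167.008 341.928 161.6  ] base ctr [[328.048 176.746]]
hinge px side [281.175 176.214 296.982 155.491] base ctr [[296.869 198.638]]
lid top [413.222 219.509] (35.79954528808594, 36.75139617919922) [ 544.217 -252.861   16.   ]
lid side [379.846 173.296] (25.632837295532227, 34.710838317871094) [ 542.675 -247.148   16.   ]
rib [ 564.282 -228.399   50.   ]
rib [ 520.047 -271.814   50.   ]
```

The tub fit gives rim centre ≈ (636,−12,122), psi ≈ 0.16 and clamp ≈ 1.86 rad. The fitted ring radius of 48.9 mm agrees with the collar size. The lid is at (543.5,−250), with its rib at 44.5° and 62 mm long, which also matches. I'll move above the lid.

```bash
cat >> h.py <<'E'
import json
from station import r
P0=np.array([635.9,-12.2,122.3]);PSI=.16
def down(phi): # tool down, tool y at angle phi
    y=np.array([np.cos(phi),np.sin(phi),0]);z=np.array([0,0,-1.]);return np.c_[np.cross(y,z),y,z]
def q2R(q):return R.from_quat(q,scalar_first=True).as_matrix()
def load():
    d=json.load(open("cmd.json"));return np.array(d["p"]),np.array(d["R"])
def save(p,M):json.dump({"p":list(map(float,p)),"R":np.array(M).tolist()},open("cmd.json","w"))
def delta(p,M):
    p0,M0=load();return np.r_[M0.T@(np.array(p)-p0),R.from_matrix(M0.T@M).as_rotvec()]
def apply(d): # last row as commanded
    p0,M0=load();d=np.array(d);p=p0+M0@d[:3];M=M0@R.from_rotvec(d[3:6]).as_matrix();save(p,M);s=r.sense()
    Ms=q2R(s["eef_rot"]);print("cmd",p,"meas-cmd",s["ee_pos"]-p,"rot",R.from_matrix(M.T@Ms).as_rotvec(),"F",s["ft_force"],"t",s["time"],"grip",s["grip_width"],s["finger_force"],"q",s["q"])
def rows(p,M,n=8):
    d=delta(p,M);print("final",d)
    for k in range(1,n+1):print(np.round(d*k/n,3).tolist())
E
python3 - <<'E'
from h import *
save([302.611,-603.386,231.335],q2R([0,.97308,.2304,0]))
rows([543.3,-250.3,140],down(np.radians(-45.5)))
E
```

```text
final [ 373.462 -207.671   91.335    0.       0.      -0.312]
[46.683, -25.959, 11.417, 0.0, 0.0, -0.039]
[93.365, -51.918, 22.834, 0.0, 0.0, -0.078]
[140.048, -77.877, 34.251, 0.0, 0.0, -0.117]
[186.731, -103.836, 45.668, 0.0, 0.0, -0.156]
[233.414, -129.794, 57.084, 0.0, 0.0, -0.195]
[280.096, -155.753, 68.501, 0.0, 0.0, -0.234]
[326.779, -181.712, 79.918, 0.0, 0.0, -0.273]
[373.462, -207.671, 91.335, 0.0, 0.0, -0.312]
```

Emit:
step_arm --pt "53 -30 13 0 0 -0.045 50" --pt "107 -59 26 0 0 -0.09 50" --pt "160 -89 39 0 0 -0.134 50" --pt "213 -119 52 0 0 -0.178 50" --pt "267 -148 65 0 0 -0.223 50" --pt "320 -178 78 0 0 -0.267 50" --pt "373.5 -207.7 91.3 0 0 -0.312 50" --pt "373.5 -207.7 91.3 0 0 -0.312 50" --grip_force 60

```text
time: 1.1
ee_pos: [545.9, -243.1, 138.7]
eef_rot: [-0.002, 0.923, 0.384, 0.001]
ft_force: [0.0, -0.6, 0.2]
grip_width: 0.5
finger_force: 0.0
```

Run:
```python
from h import *
apply([373.5,-207.7,91.3,0,0,-0.312])
C={n:r.camera(n) for n in("top","side")}
o=[]
for n,c,w in(("top",(413,219),40),("side",(380,165),40)):
    im=cv2.resize(C[n]["pixels"][c[1]-w:c[1]+w,c[0]-w:c[0]+w,::-1],(400,400),interpolation=2);
    for P in ([543.3,-250.3,50],r.sense()["ee_pos"]):
        u=(proj(C[n],P)[0]-np.array(c)+w)*5; cv2.drawMarker(im,tuple(int(v) for v in u),(0,0,255),0,12)
    o.append(im)
cv2.imwrite("pics/c2.png",cv2.convertScaleAbs(np.hstack(o),alpha=1.4))
```

```text
cmd [ 543.321 -250.257  140.035] meas-cmd [ 2.532  7.154 -1.332] rot [ 0.004  0.003 -0.011] F [ 0.008 -0.603  0.245] t 1.1 grip 0.5002949080867521 0.0 q [ 0.529  0.451 -0.236  1.806  0.125  0.902 -0.545]
```

View pics/c2.png

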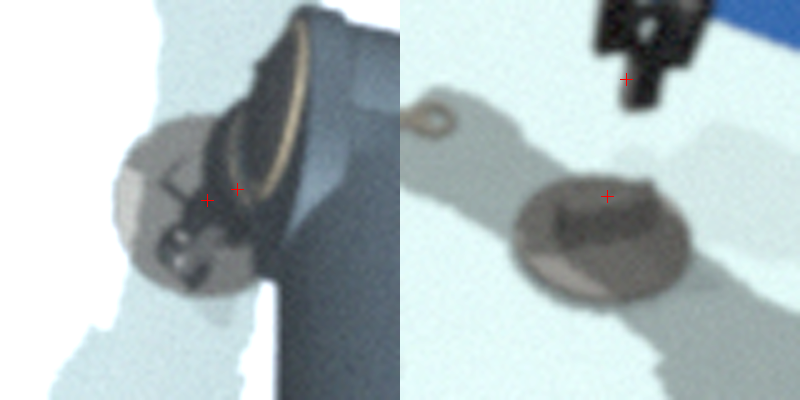

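The side view confirms the rib top's centre lies at the projected mark, about (607,195) in the crop. The fingers are above it. I'll check that the arm has settled before descending.

Run:
```python
from h import *
apply([0,0,0,0,0,0])
```

```text
cmd [ 543.321 -250.257  140.035] meas-cmd [-0.027  0.637 -0.59 ] rot [ 0.001 -0.001 -0.002] F [-0.061 -0.536 -0.063] t 1.2 grip 0.5055884095878422 0.0 q [ 0.534  0.45  -0.229  1.805  0.127  0.902 -0.545]
```

Emit:
step_arm --pt "0 0 5 0 0 0 50" --pt "0 0 10 0 0 0 50" --pt "0 0 20 0 0 0 50" --pt "0 0 30 0 0 0 50" --pt "0 0 40 0 0 0 50" --pt "0 0 50 0 0 0 50" --pt "0 0 60 0 0 0 50" --pt "0 0 60 0 0 0 50"

```text
time: 2.2
ee_pos: [542.8, -250.0, 79.0]
eef_rot: [-0.001, 0.925, 0.379, -0.001]
ft_force: [-0.2, -0.3, 0.5]
grip_width: 0.498
finger_force: 0.0
```

Run:
```python
from h import *
apply([0,0,60,0,0,0])
```

```text
cmd [ 543.321 -250.257   80.035] meas-cmd [-0.534  0.212 -1.076] rot [ 0.002 -0.001  0.   ] F [-0.173 -0.298  0.531] t 2.2 grip 0.4979385409277937 0.0 q [ 0.523  0.525 -0.216  1.849  0.152  0.785 -0.567]
```

Emit:
step_arm --pt "0 0 12 0 0 0 50" --pt "0 0 25 0 0 0 50" --pt "0 0 38 0 0 0 50" --pt "0 0 50 0 0 0 50" --pt "0 0 58 0 0 0 50" --pt "0 0 58 0 0 0 50" --pt "0 0 58 0 0 0 10" --pt "0 0 58 0 0 0 10" --grip_force 100

```text
time: 3.2
ee_pos: [544.2, -250.6, 22.9]
eef_rot: [0.001, 0.926, 0.379, 0.001]
ft_force: [-0.3, -1.3, 0.7]
grip_width: 0.193
finger_force: 98.7
```

Emit:
step_arm --pt "0 0 0 0 0 0 10" --pt "0 0 0 0 0 0 10" --pt "0 0 0 0 0 0 10" --pt "0 0 0 0 0 0 10" --pt "0 0 -5 0 0 0 10" --pt "0 0 -15 0 0 0 10" --pt "0 0 -30 0 0 0 10" --pt "0 0 -30 0 0 0 10"

```text
time: 4.2
ee_pos: [544.5, -250.7, 53.8]
eef_rot: [0.001, 0.926, 0.379, 0.001]
ft_force: [-0.1, 0.9, -0.8]
grip_width: 0.192
finger_force: 98.0
```

Run:
```python
from h import *
apply([0,0,58,0,0,0]);apply([0,0,-30,0,0,0])
Rt=tubR(PSI)
Md=down(np.radians(-45.5))
# tool z -> -tub z, minimal rotation
ax=np.cross(Md[:,2],-Rt[:,2]);print("tub z",Rt[:,2])
Ra=R.from_rotvec(ax/np.linalg.norm(ax)*T27).as_matrix()
M=Ra@Md;print(M)
```

```text
cmd [ 543.321 -250.257   22.035] meas-cmd [ 1.227 -0.456 31.754] rot [-0.003  0.001  0.   ] F [-0.069  0.867 -0.808] t 4.2 grip 0.19233405780414659 97.98681735992432 q [ 0.516  0.559 -0.208  1.863  0.165  0.733 -0.578]
cmd [ 543.321 -250.257   52.035] meas-cmd [ 1.227 -0.456  1.754] rot [-0.003  0.001  0.   ] F [-0.069  0.867 -0.808] t 4.2 grip 0.19233405780414659 97.98681735992432 q [ 0.516  0.559 -0.208  1.863  0.165  0.733 -0.578]
tub z [-0.448 -0.072  0.891]
[[ 0.625  0.639  0.448]
 [ 0.687 -0.723  0.072]
 [ 0.37   0.263 -0.891]]
```

```bash
cat >> h.py <<'E'
def toolM(psi=PSI):
    Rt=tubR(psi);Md=down(np.radians(-45.5));ax=np.cross(Md[:,2],-Rt[:,2])
    return R.from_rotvec(ax/np.linalg.norm(ax)*T27).as_matrix()@Md
E
python3 - <<'E'
from h import *
p,M=load();Rt=tubR(PSI)
print(delta([543.3,-250.3,202],M))
save([543.321,-250.257,202.035],M)
rows(P0+100*Rt[:,2],toolM(),7)
E
```

```text
[  -0.045    0.016 -149.965    0.       0.       0.   ]
final [ 195.893 -131.099   -9.366   -0.273    0.384    0.   ]
[27.985, -18.728, -1.338, -0.039, 0.055, 0.0]
[55.969, -37.457, -2.676, -0.078, 0.11, 0.0]
[83.954, -56.185, -4.014, -0.117, 0.165, 0.0]
[111.939, -74.914, -5.352, -0.156, 0.22, 0.0]
[139.923, -93.642, -6.69, -0.195, 0.275, 0.0]
[167.908, -112.37, -8.028, -0.234, 0.329, 0.0]
[195.893, -131.099, -9.366, -0.273, 0.384, 0.0]
```

Emit:
step_arm --pt "0 0 -15 0 0 0 10" --pt "0 0 -35 0 0 0 10" --pt "0 0 -60 0 0 0 10" --pt "0 0 -85 0 0 0 10" --pt "0 0 -110 0 0 0 10" --pt "0 0 -135 0 0 0 10" --pt "0 0 -150 0 0 0 10" --pt "0 0 -150 0 0 0 10"

```text
time: 5.2
ee_pos: [543.9, -250.5, 203.2]
eef_rot: [0.001, 0.926, 0.379, 0.001]
ft_force: [0.1, 0.3, -1.5]
grip_width: 0.189
finger_force: 98.0
```

Emit:
step_arm --pt "28 -19 -10 -0.039 0.055 0 10" --pt "56 -37.5 -15 -0.078 0.11 0 10" --pt "84 -56 -15 -0.117 0.165 0 10" --pt "112 -75 -15 -0.156 0.22 0 10" --pt "140 -94 -12 -0.195 0.275 0 10" --pt "168 -112 -10 -0.234 0.329 0 10" --pt "195.9 -131.1 -9.4 -0.273 0.384 0 10" --pt "195.9 -131.1 -9.4 -0.273 0.384 0 10"

```text
time: 6.2
ee_pos: [589.0, -16.3, 209.3]
eef_rot: [0.051, 0.899, 0.371, 0.226]
ft_force: [-0.3, 0.9, -1.4]
grip_width: 0.188
finger_force: 98.0
```

Run:
```python
from h import *
apply([195.9,-131.1,-9.4,-.273,.384,0])
C={n:r.camera(n) for n in("top","side")}
for n in C: np.savez(f"{n}1.npz",**C[n])
s=r.sense();pm=s["ee_pos"];Ms=q2R(s["eef_rot"]);print(pm,R.from_matrix(toolM().T@Ms).as_rotvec())
o=[];Rt=tubR(PSI);a=np.linspace(0,2*np.pi,90)
for n,c,w in(("top",(331,187),40),("side",(305,165),40)):
    im=cv2.resize(C[n]["pixels"][c[1]-w:c[1]+w,c[0]-w:c[0]+w,::-1],(400,400),interpolation=2)
    im=cv2.convertScaleAbs(im,alpha=1.5)
    A=np.c_[54*np.cos(a),54*np.sin(a)]
    # flange underside: 13 mm below lid_mid = tcp + 10 mm along tool z ; collar
    for pts,col in((pm+(Ms@np.c_[A,0*a+10].T).T,(0,0,255)),(P0+(Rt@np.c_[A*50/54,0*a+6].T).T,(0,255,0)),(np.array([bar(P0,Rt,1.86,y) for y in np.linspace(-32,32,30)]),(255,0,0))):
        for u in (proj(C[n],pts)-np.array(c)+w)*5: cv2.circle(im,tuple(int(v) for v in u),1,col,-1)
    o.append(im)
cv2.imwrite("pics/c3.png",np.hstack(o))
```

```text
cmd [591.085 -19.427 211.435] meas-cmd [-2.124  3.116 -2.09 ] rot [ 0.005 -0.001 -0.004] F [-0.286  0.935 -1.374] t 6.2 grip 0.18771022313742977 98.01406145095825 q [ 0.328  0.198 -0.377  2.079  0.022  0.415 -0.832]
[590.453 -19.623 210.386] [ 0.001 -0.002 -0.001]
```

View pics/c3.png

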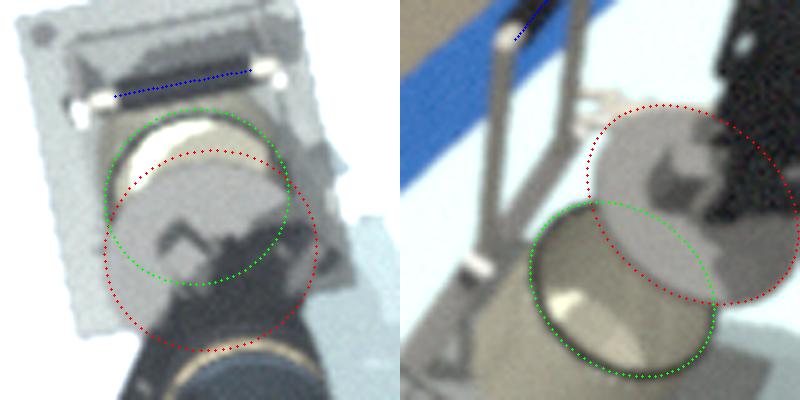

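The overlay fits: the red flange circle lies on the held lid's edge, the green circle on the collar, and the clamp stands clear. I'll lower along the axis.

Emit:
step_arm --pt "0 0 8 0 0 0 10" --pt "0 0 18 0 0 0 10" --pt "0 0 28 0 0 0 10" --pt "0 0 38 0 0 0 10" --pt "0 0 48 0 0 0 10" --pt "0 0 56 0 0 0 10" --pt "0 0 60 0 0 0 10" --pt "0 0 62 0 0 0 10"

```text
time: 7.3
ee_pos: [619.1, -14.9, 156.0]
eef_rot: [0.053, 0.9, 0.368, 0.227]
ft_force: [0.3, 0.3, -1.9]
grip_width: 0.192
finger_force: 98.0
```

Emit:
step_arm --pt "0 0 2 0 0 0 10" --pt "0 0 4 0 0 0 10" --pt "0 0 6 0 0 0 10" --pt "0 0 8 0 0 0 10" --pt "0 0 10 0 0 0 10" --pt "0 0 12 0 0 0 10" --pt "0 0 14 0 0 0 10" --pt "0 0 14 0 0 0 10"

```text
time: 8.3
ee_pos: [625.2, -14.0, 143.5]
eef_rot: [0.053, 0.9, 0.368, 0.227]
ft_force: [-0.2, -0.3, -2.4]
grip_width: 0.193
finger_force: 98.0
```

```bash
cat >> h.py <<'E'
def tubrep():
    s=r.sense();Rt=tubR(PSI);Ms=q2R(s["eef_rot"]);print("tcp in tub",Rt.T@(s["ee_pos"]-P0),"cmd",Rt.T@(load()[0]-P0),"F tub",Rt.T@s["ft_force"],"T tub",Rt.T@s["wrist_torque"],"tilt(tub)",Rt.T@Ms[:,2])
E
python3 - <<'E'
from h import *
apply([0,0,62,0,0,0]);apply([0,0,14,0,0,0]);tubrep()
E
```

```text
cmd [618.873 -14.972 156.19 ] meas-cmd [  6.361   0.965 -12.7  ] rot [ 0. -0.  0.] F [-0.182 -0.274 -2.351] t 8.3 grip 0.19344370285657111 98.02329897880554 q [ 0.229  0.34  -0.291  2.073  0.127  0.276 -0.931]
cmd [625.148 -13.966 143.716] meas-cmd [ 0.087 -0.041 -0.226] rot [ 0. -0.  0.] F [-0.182 -0.274 -2.351] t 8.3 grip 0.19344370285657111 98.02329897880554 q [ 0.229  0.34  -0.291  2.073  0.127  0.276 -0.931]
tcp in tub [-0.018 -0.085 23.791] cmd [ 0.014 -0.031 24.028] F tub [-1.266 -0.241 -1.994] T tub [-0.007  0.655 -0.057] tilt(tub) [-0.    -0.001 -1.   ]
```

Emit:
step_arm --pt "0 0 1.5 0 0 0 10" --pt "0 0 3 0 0 0 10" --pt "0 0 4.5 0 0 0 10" --pt "0 0 6 0 0 0 10" --pt "0 0 7 0 0 0 10" --pt "0 0 8 0 0 0 10" --pt "0 0 9 0 0 0 10" --pt "0 0 9 0 0 0 10"

```text
time: 9.3
ee_pos: [629.4, -13.2, 136.5]
eef_rot: [0.053, 0.9, 0.368, 0.228]
ft_force: [-5.2, -0.1, 5.1]
grip_width: 0.192
finger_force: 99.3
```

Run:
```python
from h import *
apply([0,0,9,0,0,0]);tubrep()
```

```text
cmd [629.182 -13.32  135.696] meas-cmd [0.18  0.157 0.852] rot [-0.001  0.001 -0.   ] F [-5.227 -0.146  5.109] t 9.3 grip 0.19152153391460555 99.2594826221466 q [ 0.218  0.355 -0.281  2.071  0.137  0.261 -0.941]
tcp in tub [ 0.581  0.091 15.695] cmd [ 0.013 -0.035 15.028] F tub [-2.299  0.688  6.905] T tub [0.37  0.808 0.007] tilt(tub) [ 0.001 -0.001 -1.   ]
```

Contact came at about 16 mm with roughly 9 N, as expected for the lid resting on the proud collar. I'll press on.

Emit:
step_arm --pt "0 0 1 0 0 0 10" --pt "0 0 2 0 0 0 10" --pt "0 0 3 0 0 0 10" --pt "0 0 4 0 0 0 10" --pt "0 0 5 0 0 0 10" --pt "0 0 5.5 0 0 0 10" --pt "0 0 5.5 0 0 0 10" --pt "0 0 5.5 0 0 0 10"

```text
time: 10.3
ee_pos: [629.9, -13.1, 135.7]
eef_rot: [0.054, 0.9, 0.368, 0.227]
ft_force: [-35.3, -2.6, 47.5]
grip_width: 0.191
finger_force: 106.7
```

Run:
```python
from h import *
apply([0,0,5.5,0,0,0]);tubrep()
```

```text
cmd [631.647 -12.924 130.795] meas-cmd [-1.752 -0.158  4.884] rot [-0.002 -0.001 -0.001] F [-35.343  -2.616  47.501] t 10.3 grip 0.19127023113106206 106.66974306106567 q [ 0.212  0.356 -0.275  2.071  0.143  0.26  -0.947]
tcp in tub [ 0.667  0.086 14.677] cmd [ 0.013 -0.038  9.528] F tub [-9.895  3.048 58.353] T tub [ 1.104  3.014 -0.095] tilt(tub) [ 0.    -0.003 -1.   ]
```

Axial force is 58 N at a firm stop, with TCP z = 14.7 in the tub frame against about 11 expected. That could be a bias in the tub fit or a jam. I'll unload, release and look.

Emit:
step_arm --pt "0 0 -1.5 0 0 0 10" --pt "0 0 -3 0 0 0 10" --pt "0 0 -4.5 0 0 0 10" --pt "0 0 -4.5 0 0 0 40" --pt "0 0 -4.5 0 0 0 40" --pt "0 0 -15 0 0 0 40" --pt "0 0 -35 0 0 0 40" --pt "0 0 -60 0 0 0 40"

```text
time: 11.3
ee_pos: [604.3, -17.3, 185.5]
eef_rot: [0.053, 0.9, 0.368, 0.227]
ft_force: [0.2, 0.1, 0.2]
grip_width: 0.399
finger_force: 0.0
```

Emit:
step_arm --pt "0 0 -20 0 0 0 0" --pt "0 0 -40 0 0 0 0" --pt "0 0 -70 0 0 0 0" --pt "0 0 -100 0 0 0 0" --pt "0 0 -120 0 0 0 0" --pt "0 0 -120 0 0 0 0" --pt "0 0 -120 0 0 0 0" --pt "0 0 -120 0 0 0 0"

```text
time: 12.3
ee_pos: [550.8, -25.8, 290.1]
eef_rot: [0.053, 0.9, 0.368, 0.227]
ft_force: [-0.1, 0.8, 0.3]
grip_width: -0.0
finger_force: 0.0
```

Run:
```python
from h import *
apply([0,0,-60,0,0,0]);apply([0,0,-120,0,0,0]);tubrep()
C={n:r.camera(n) for n in("top","side")}
for n in C: np.savez(f"{n}2.npz",**C[n])
o=[];Rt=tubR(PSI);a=np.linspace(0,2*np.pi,120)
for n,c,w in(("top",(331,187),30),("side",(305,180),30)):
    im=cv2.resize(C[n]["pixels"][c[1]-w:c[1]+w,c[0]-w:c[0]+w,::-1],(400,400),interpolation=2)
    im=cv2.convertScaleAbs(im,alpha=1.5)
    A=np.c_[np.cos(a),np.sin(a)]
    for pts,col in((P0+(Rt@np.c_[54*A,0*a+6.5].T).T,(0,0,255)),(P0+(Rt@np.c_[52*A,0*a].T).T,(0,255,0))):
        for u in (proj(C[n],pts)-np.array(c)+w)*400/2/w: cv2.circle(im,tuple(int(v) for v in u),1,col,-1)
    o.append(im)
cv2.imwrite("pics/c4.png",np.hstack(o))
```

```text
cmd [604.755 -17.235 184.258] meas-cmd [-53.98   -8.527 105.863] rot [ 0.001 -0.001  0.   ] F [-0.112  0.753  0.272] t 12.3 grip -0.00038648796822968027 0.0 q [ 0.435  0.036 -0.427  2.049 -0.111  0.599 -0.706]
cmd [550.972 -25.857 291.184] meas-cmd [-0.197  0.095 -1.062] rot [ 0.001 -0.001  0.   ] F [-0.112  0.753  0.272] t 12.3 grip -0.00038648796822968027 0.0 q [ 0.435  0.036 -0.427  2.049 -0.111  0.599 -0.706]
tcp in tub [ -0.614   0.173 188.663] cmd [  0.028   0.048 189.528] F tub [0.132 0.761 0.238] T tub [0.022 0.429 0.061] tilt(tub) [-0.002  0.    -1.   ]
```

View pics/c4.png

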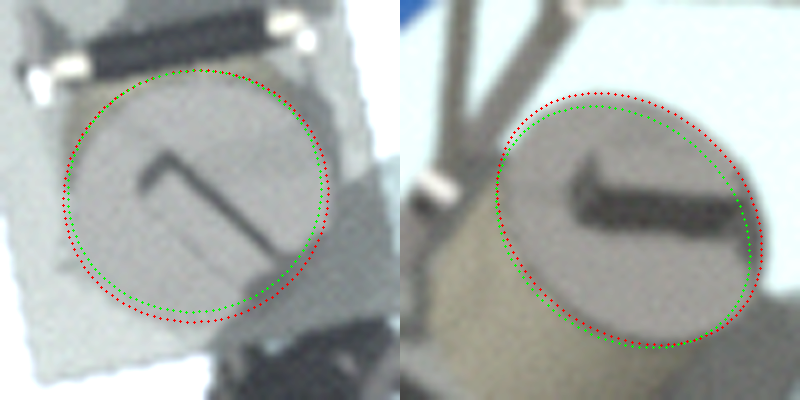

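The lid sits centred with no black collar showing, and its edge matches the seated-height circle (red), so the collar is down. To be sure it's home all round, I'll press on the rib's middle with shut fingers.

Emit:
step_arm --pt "0 0 20 0 0 0 0" --pt "0 0 45 0 0 0 0" --pt "0 0 70 0 0 0 0" --pt "0 0 95 0 0 0 0" --pt "0 0 115 0 0 0 0" --pt "0 0 130 0 0 0 0" --pt "0 0 138 0 0 0 0" --pt "0 0 142 0 0 0 0"

```text
time: 13.4
ee_pos: [614.9, -15.6, 164.5]
eef_rot: [0.053, 0.9, 0.368, 0.227]
ft_force: [-0.2, -0.7, 0.2]
grip_width: 0.005
finger_force: 0.0
```

Emit:
step_arm --pt "0 0 1 0 0 0 0" --pt "0 0 2 0 0 0 0" --pt "0 0 3 0 0 0 0" --pt "0 0 4 0 0 0 0" --pt "0 0 5 0 0 0 0" --pt "0 0 6 0 0 0 0" --pt "0 0 7 0 0 0 0" --pt "0 0 7 0 0 0 0"

```text
time: 14.4
ee_pos: [617.3, -15.4, 160.0]
eef_rot: [0.054, 0.9, 0.368, 0.227]
ft_force: [-12.3, -1.3, 15.9]
grip_width: -0.002
finger_force: 9.9
```

Run:
```python
from h import *
apply([0,0,142,0,0,0]);apply([0,0,7,0,0,0]);tubrep()
```

```text
cmd [614.615 -15.655 164.655] meas-cmd [ 2.668  0.261 -4.625] rot [-0.001 -0.001 -0.   ] F [-12.344  -1.263  15.904] t 14.4 grip -0.00193110693937901 9.92844918044284 q [ 0.275  0.308 -0.339  2.075  0.137  0.31  -0.94 ]
cmd [617.753 -15.152 158.418] meas-cmd [-0.469 -0.242  1.613] rot [-0.001 -0.001 -0.   ] F [-12.344  -1.263  15.904] t 14.4 grip -0.00193110693937901 9.92844918044284 q [ 0.275  0.308 -0.339  2.075  0.137  0.31  -0.94 ]
tcp in tub [ 0.3   -0.187 42.193] cmd [ 0.015 -0.023 40.528] F tub [-3.817  0.72  19.795] T tub [0.237 1.333 0.028] tilt(tub) [ 0.    -0.002 -1.   ]
```

The rib's top is firm at 42.2 mm under 20 N. That agrees with the earlier stop at 58 N, with a robot-to-camera offset along the axis of about +3.7 mm, so the lid is home. Next is the clamp: a vertical tool with shut fingers pulls the bar forward from behind, then pushes it down.

```bash
cat >> h.py <<'E'
U=-np.array([np.cos(PSI),np.sin(PSI),0]);Z=np.array([0,0,1.])
H=P0+tubR(PSI)@np.array([66,0,16.7])
MV=down(PSI-np.pi/2)
def B(th,L=136):
    e=th-T27;return H+L*(np.cos(e)*U+np.sin(e)*Z)
E
python3 - <<'E'
from h import *
print("H",H,"bar",B(1.86),"end",B(0))
p,M=load();Rt=tubR(PSI)
p1=p+150*Rt[:,2];save(p1,M);print(p1)
t2=B(1.86)+60*U+Z*110;t2[2]=410
print("to t2",t2,delta(t2,MV));save(t2,MV)
t3=B(1.86)-36*U;t3[2]=410;print("to t3",t3,delta(t3,MV))
E
```

```text
H [686.471  -4.039 167.143] bar [662.165  -7.961 300.896] end [566.841 -23.345 105.4  ]
[550.524 -26.001 292.069]
to t2 [602.931 -17.521 410.   ] [ 82.228  58.363 -80.984   0.146  -0.456   0.605]
to t3 [697.705  -2.226 410.   ] [96.  0.  0.  0.  0.  0.]
```

Emit:
step_arm --pt "0 0 -10 0 0 0 0" --pt "0 0 -30 0 0 0 0" --pt "0 0 -55 0 0 0 0" --pt "0 0 -80 0 0 0 0" --pt "0 0 -105 0 0 0 0" --pt "0 0 -130 0 0 0 0" --pt "0 0 -150 0 0 0 0" --pt "0 0 -150 0 0 0 0"

```text
time: 15.4
ee_pos: [550.9, -26.2, 294.4]
eef_rot: [0.055, 0.9, 0.368, 0.229]
ft_force: [-0.5, 0.0, 0.8]
grip_width: 0.005
finger_force: 0.0
```

Emit:
step_arm --pt "5 4 -20 0.018 -0.057 0.076 0" --pt "15 10 -35 0.036 -0.114 0.151 0" --pt "25 18 -50 0.055 -0.171 0.227 0" --pt "40 28 -60 0.073 -0.228 0.302 0" --pt "52 37 -70 0.091 -0.285 0.378 0" --pt "65 47 -76 0.11 -0.342 0.454 0" --pt "82 58 -81 0.128 -0.4 0.53 0" --pt "82.2 58.4 -81 0.146 -0.456 0.605 0"

```text
time: 16.4
ee_pos: [604.3, -16.8, 409.8]
eef_rot: [-0.001, 0.997, 0.079, -0.001]
ft_force: [0.2, -0.1, -1.2]
grip_width: -0.002
finger_force: 0.0
```

Emit:
step_arm --pt "5 0 0 0 0 0 0" --pt "20 0 0 0 0 0 0" --pt "40 0 0 0 0 0 0" --pt "60 0 0 0 0 0 0" --pt "78 0 0 0 0 0 0" --pt "90 0 0 0 0 0 0" --pt "96 0 0 0 0 0 0" --pt "96 0 0 0 0 0 0"

```text
time: 17.4
ee_pos: [697.8, -2.1, 409.8]
eef_rot: [-0.0, 0.997, 0.08, -0.0]
ft_force: [-0.2, 0.2, 0.2]
grip_width: 0.006
finger_force: 0.0
```

Run:
```python
from h import *
save([550.524,-26.001,292.069],toolM());apply([82.2,58.4,-81,.146,-.456,.605]);apply([96,0,0,0,0,0])
C={n:r.camera(n) for n in("top","side")}
p=r.sense()["ee_pos"];o=[]
for n,c in(("top",(331,170)),("side",(300,135))):
    w=40;im=cv2.resize(C[n]["pixels"][c[1]-w:c[1]+w,c[0]-w:c[0]+w,::-1],(400,400),interpolation=2);im=cv2.convertScaleAbs(im,alpha=1.5)
    for P,col in((p,(0,0,255)),(p-115*Z,(0,255,255)),(B(1.86),(255,0,0)),(B(2.0),(0,255,0))):
        u=(proj(C[n],P)[0]-np.array(c)+w)*5;cv2.drawMarker(im,tuple(int(v) for v in u),col,0,12)
    o.append(im)
cv2.imwrite("pics/c5.png",np.hstack(o))
```

```text
cmd [602.933 -17.65  410.018] meas-cmd [94.908 15.519 -0.214] rot [-0.001 -0.    -0.   ] F [-0.167  0.151  0.198] t 17.4 grip 0.005554148631417485 0.0 q [ 0.195  0.461 -0.415  1.178  0.18   1.538 -1.597]
cmd [697.703  -2.333 410.006] meas-cmd [ 0.138  0.203 -0.202] rot [-0.001 -0.    -0.   ] F [-0.167  0.151  0.198] t 17.4 grip 0.005554148631417485 0.0 q [ 0.195  0.461 -0.415  1.178  0.18   1.538 -1.597]
```

View pics/c5.png

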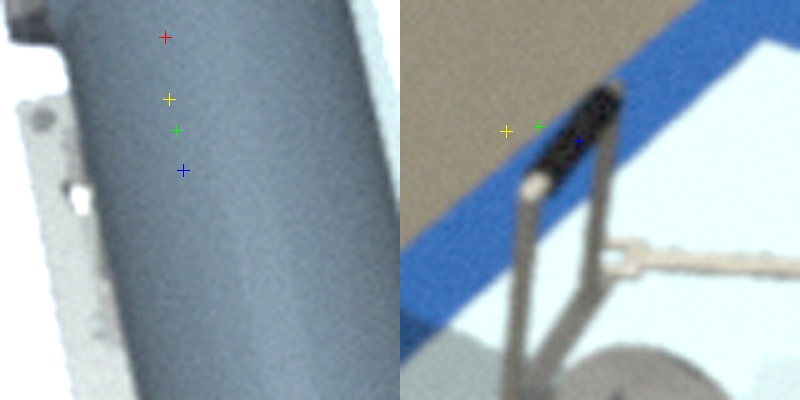

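The blue mark (bar at 1.86 rad) lies on the sleeve, and the yellow descent point falls behind it. I'll descend, then drag the bar toward the robot.

Run:
```python
from h import *
p,M=load();save(p-125*Z,M)
# phase A: tool behind bar (offset 19+ along -U), tip 16 below bar centre
for th in (1.86,1.7,1.55,1.4,1.3,1.2,1.1,1.0,.9):
    t=B(th)-17*U-16*Z; print(th,np.round(delta(t,MV),1)[:3])
```

```text
1.86 [-19.   -0.1   0.1]
1.7 [-40.   -0.1   5.7]
1.55 [-58.6  -0.1  14. ]
1.4 [-75.8  -0.1  25. ]
1.3 [-86.3  -0.1  33.6]
1.2 [-95.8  -0.1  43.3]
1.1 [-104.3   -0.1   53.9]
1.0 [-111.8   -0.1   65.3]
0.9 [-118.    -0.1   77.3]
```

Emit:
step_arm --pt "0 0 10 0 0 0 0" --pt "0 0 30 0 0 0 0" --pt "0 0 55 0 0 0 0" --pt "0 0 80 0 0 0 0" --pt "0 0 100 0 0 0 0" --pt "0 0 117 0 0 0 0" --pt "0 0 125 0 0 0 0" --pt "0 0 125 0 0 0 0"

```text
time: 18.5
ee_pos: [697.6, -2.3, 284.6]
eef_rot: [0.0, 0.997, 0.08, -0.0]
ft_force: [-0.1, 0.1, 1.1]
grip_width: 0.0
finger_force: 0.0
```

Emit:
step_arm --pt "-8 0 0 0 0 0 0" --pt "-19 0 0 0 0 0 0" --pt "-30 0 3 0 0 0 0" --pt "-40 0 5.7 0 0 0 0" --pt "-49 0 9.5 0 0 0 0" --pt "-58.6 0 14 0 0 0 0" --pt "-67 0 19 0 0 0 0" --pt "-75.8 0 25 0 0 0 0"

```text
time: 19.5
ee_pos: [622.4, -14.5, 259.5]
eef_rot: [0.0, 0.997, 0.08, -0.0]
ft_force: [1.6, -0.3, 0.2]
grip_width: -0.001
finger_force: 0.6
```

Run:
```python
from h import *
apply([-75.8,0,25,0,0,0])
C=r.camera("side");np.savez("side3.npz",**C)
for th in (1.4,1.3,1.2,1.1,1.0,.9,.8):
    t=B(th)-17*U-16*Z; print(th,np.round(delta(t,MV),1)[:3],proj(C,B(th)))
c=(310,150);w=40;im=cv2.resize(C["pixels"][c[1]-w:c[1]+w,c[0]-w:c[0]+w,::-1],(480,480),interpolation=2);im=cv2.convertScaleAbs(im,alpha=1.6)
for th,col in((1.4,(0,0,255)),(1.5,(0,255,0))):
    u=(proj(C,B(th))[0]-np.array(c)+w)*6;cv2.drawMarker(im,tuple(int(v) for v in u),col,0,12)
cv2.imwrite("pics/c6.png",im)
```

```text
cmd [622.868 -14.411 260.015] meas-cmd [-0.495 -0.04  -0.478] rot [-0.001 -0.    -0.   ] F [ 1.564 -0.327  0.228] t 19.5 grip -0.001245423589224432 0.5870735202915967 q [ 0.272  0.395 -0.429  1.612  0.175  1.172 -1.606]
1.4 [ 0.  -0.1 -0. ] [[319.445 139.194]]
1.3 [-10.5  -0.1   8.6] [[323.803 143.55 ]]
1.2 [-20.   -0.1  18.3] [[327.735 148.1  ]]
1.1 [-28.5  -0.1  28.9] [[331.194 152.779]]
1.0 [-36.   -0.1  40.3] [[334.144 157.522]]
0.9 [-42.2  -0.1  52.3] [[336.559 162.266]]
0.8 [-47.3  -0.1  65. ] [[338.423 166.95 ]]
```

View pics/c6.png

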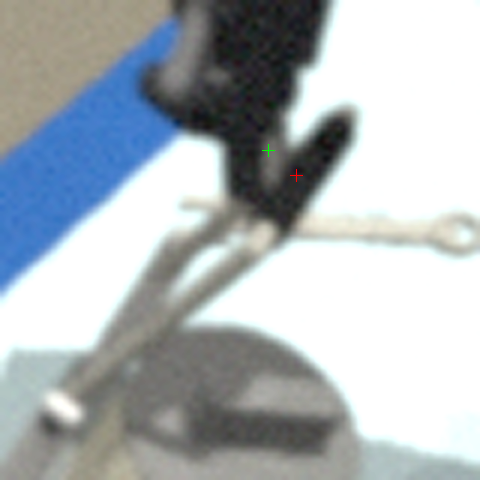

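The sleeve, centred near (313,167) in the crop, is being carried ahead of the finger, with the clamp at about 1.35 rad. I'll keep going.

Emit:
step_arm --pt "-5 0 4 0 0 0 0" --pt "-10.5 0 8.6 0 0 0 0" --pt "-15.5 0 13.5 0 0 0 0" --pt "-20 0 18.3 0 0 0 0" --pt "-24.5 0 23.5 0 0 0 0" --pt "-28.5 0 28.9 0 0 0 0" --pt "-32.5 0 34.5 0 0 0 0" --pt "-36 0 40.3 0 0 0 0"

```text
time: 20.55
ee_pos: [587.2, -20.1, 219.3]
eef_rot: [0.0, 0.997, 0.08, -0.0]
ft_force: [2.0, -0.8, -0.1]
grip_width: -0.002
finger_force: 0.6
```

Run:
```python
from h import *
apply([-36,0,40.3,0,0,0]);p,M=load()
# back off & up, then over bar
up=p-4*U;up[2]=B(1.0)[2]+40;print("up",delta(up,MV)[:3]);over=B(.95)+2*U;over[2]=up[2];print("over",delta(over,MV)[:3])
save(over,M)
for th in (1.1,.95,.85,.75,.6,.5,.4,.3,.2,.1,0,-.05):
    t=B(th)+8*Z+2*U;print(th,np.round(delta(t,MV),1)[:3])
```

```text
cmd [587.32  -20.128 219.72 ] meas-cmd [-0.159 -0.016 -0.42 ] rot [-0.001 -0.     0.   ] F [ 1.97  -0.811 -0.126] t 20.55 grip -0.0017815398891561536 0.5943266325630248 q [ 0.295  0.372 -0.431  1.743  0.174  1.065 -1.606]
up [  3.993  -0.037 -56.031]
over [-22.269  -0.13  -56.027]
1.1 [10.7  0.  20.6]
0.95 [ 0.  0. 38.]
0.85 [-5.6  0.  50.3]
0.75 [-10.    0.   63.2]
0.6 [-14.2   0.1  83.1]
0.5 [-15.2   0.1  96.7]
0.4 [-14.9   0.1 110.3]
0.3 [-13.3   0.1 123.8]
0.2 [-10.3   0.1 137. ]
0.1 [ -6.    0.1 149.9]
0 [ -0.4   0.1 162.3]
-0.05 [  2.8   0.1 168.3]
```

Emit:
step_arm --pt "4 0 0 0 0 0 0" --pt "5 0 -20 0 0 0 0" --pt "4 0 -45 0 0 0 0" --pt "4 0 -56 0 0 0 0" --pt "-5 0 -56 0 0 0 0" --pt "-18 0 -56 0 0 0 0" --pt "-22.3 0 -56 0 0 0 0" --pt "-22.3 0 -56 0 0 0 0"

```text
time: 21.55
ee_pos: [564.8, -23.9, 275.4]
eef_rot: [0.0, 0.997, 0.08, -0.0]
ft_force: [0.5, -0.2, 0.0]
grip_width: -0.001
finger_force: 0.0
```

Emit:
step_arm --pt "0 0 10 0 0 0 0" --pt "0 0 25 0 0 0 0" --pt "0 0 38 0 0 0 0" --pt "-5.6 0 50 0 0 0 0" --pt "-10 0 63 0 0 0 0" --pt "-12.5 0 73 0 0 0 0" --pt "-14.2 0 83 0 0 0 0" --pt "-15.2 0 96.7 0 0 0 0"

```text
time: 22.55
ee_pos: [550.6, -26.1, 178.6]
eef_rot: [0.0, 0.997, 0.08, 0.0]
ft_force: [-1.3, 0.6, 1.2]
grip_width: 0.003
finger_force: 0.5
```

Run:
```python
from h import *
p,M=load()
apply([-15.2,0,96.7,0,0,0])
C=r.camera("side")
c=(320,175);w=40;im=cv2.resize(C["pixels"][c[1]-w:c[1]+w,c[0]-w:c[0]+w,::-1],(480,480),interpolation=2);im=cv2.convertScaleAbs(im,alpha=1.6)
for th,col in((.5,(0,0,255)),(0,(0,255,0))):
    u=(proj(C,B(th))[0]-np.array(c)+w)*6;cv2.drawMarker(im,tuple(int(v) for v in u),col,0,12)
cv2.imwrite("pics/c7.png",im)
```

```text
cmd [550.301 -25.951 179.052] meas-cmd [ 0.309 -0.142 -0.441] rot [-0.001  0.001  0.   ] F [-1.263  0.627  1.192] t 22.55 grip 0.0031307518244230886 0.4654353065416217 q [ 0.313  0.356 -0.429  1.87   0.179  0.952 -1.607]
```

View pics/c7.png

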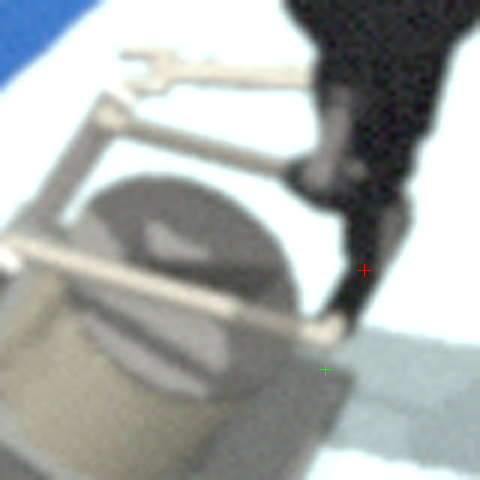

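The bar is under the fingertips with the clamp at about 0.5 rad and the legs straddling the rib. I'll finish the push.

Emit:
step_arm --pt "0.5 0 13 0 0 0 0" --pt "2 0 27 0 0 0 0" --pt "5 0 40 0 0 0 0" --pt "7 0 47 0 0 0 0" --pt "9.2 0 53 0 0 0 0" --pt "12 0 59 0 0 0 0" --pt "14 0 64 0 0 0 0" --pt "14.8 0 66 0 0 0 0"

```text
time: 23.6
ee_pos: [565.2, -23.6, 113.3]
eef_rot: [0.0, 0.997, 0.08, -0.0]
ft_force: [-3.8, -0.5, 11.0]
grip_width: 0.0
finger_force: 5.9
```

Run:
```python
from h import *
apply([14.8,0,66,0,0,0])
```

```text
cmd [564.896 -23.547 113.05 ] meas-cmd [ 0.258 -0.059  0.255] rot [-0.001 -0.     0.   ] F [-3.793 -0.536 11.048] t 23.6 grip 0.0004593030347686 5.906685367226601 q [ 0.278  0.457 -0.402  1.895  0.235  0.836 -1.657]
```

Emit:
step_arm --pt "0.3 0 0.6 0 0 0 0" --pt "0.6 0 1.2 0 0 0 0" --pt "0.9 0 1.8 0 0 0 0" --pt "1.2 0 2.5 0 0 0 0" --pt "1.5 0 3 0 0 0 0" --pt "1.5 0 3 0 0 0 0" --pt "1.5 0 3 0 0 0 0" --pt "1.5 0 3 0 0 0 0"

```text
time: 24.6
ee_pos: [565.3, -23.6, 113.0]
eef_rot: [0.001, 0.997, 0.08, -0.001]
ft_force: [-10.4, -0.9, 22.3]
grip_width: 0.003
finger_force: 11.2
```

Run:
```python
from h import *
apply([1.5,0,3,0,0,0])
```

```text
cmd [566.376 -23.306 110.05 ] meas-cmd [-1.05 -0.3   2.97] rot [-0.002 -0.003  0.   ] F [-10.379  -0.925  22.262] t 24.6 grip 0.003082786728000023 11.150877624750137 q [ 0.276  0.459 -0.401  1.893  0.237  0.839 -1.659]
```

The bar is at a firm stop: 22 N, and 3 mm more command gave no movement. I'll retract straight up and check.

Emit:
step_arm --pt "0 0 -4 0 0 0 0" --pt "0 0 -20 0 0 0 0" --pt "0 0 -60 0 0 0 0" --pt "0 0 -110 0 0 0 0" --pt "-20 0 -150 0 0 0 0" --pt "-50 0 -160 0 0 0 0" --pt "-90 0 -160 0 0 0 0" --pt "-90 0 -160 0 0 0 0"

```text
time: 25.6
ee_pos: [475.7, -38.4, 270.9]
eef_rot: [0.001, 0.997, 0.079, 0.0]
ft_force: [1.3, 0.7, 0.4]
grip_width: -0.003
finger_force: 0.0
```

Run:
```python
from h import *
apply([-90,0,-160,0,0,0])
C=r.camera("side")
Rt=tubR(PSI);a=np.linspace(0,2*np.pi,120)
c=(310,180);w=40;im=cv2.resize(C["pixels"][c[1]-w:c[1]+w,c[0]-w:c[0]+w,::-1],(560,560),interpolation=2);im=cv2.convertScaleAbs(im,alpha=1.6)
def d(P,col,s=1):
    for u in (proj(C,P)-np.array(c)+w)*7: cv2.circle(im,tuple(int(v) for v in u),s,col,-1)
d(P0+(Rt@np.c_[54*np.cos(a),54*np.sin(a),0*a+6.5].T).T,(0,0,255))
for th,col in((0,(0,255,0)),(.1,(255,0,255))):
    d(np.array([bar(P0,Rt,th,y) for y in(-32,0,32)]),col,3)
cv2.imwrite("pics/c8.png",im)
```

```text
cmd [477.566 -37.769 270.062] meas-cmd [-1.823 -0.61   0.842] rot [-0.002  0.     0.001] F [1.281 0.66  0.434] t 25.6 grip -0.003297872902918816 0.0 q [ 0.403  0.136 -0.453  1.913  0.068  1.106 -1.488]
```

View pics/c8.png

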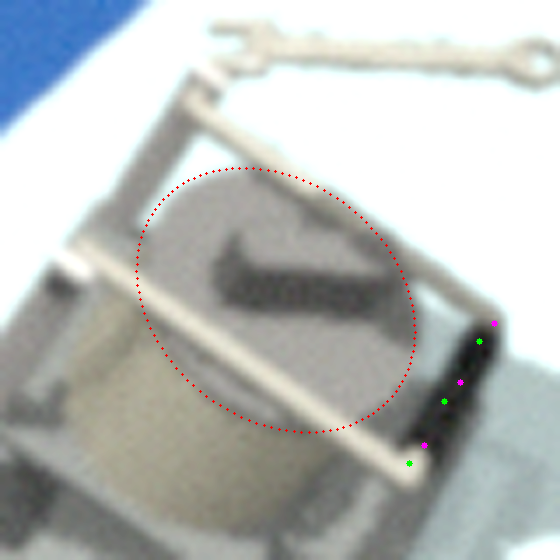

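The clamp lies along the seated lid, with the sleeve at about (455,395) next to the shut mark at (444,401). The contact height of 113.0 mm against 113.4 mm for a shut clamp, and the hard stop, agree with that. The lid stays centred, the wrench is in place, and the arm is clear.

```bash
python3 -c "
from station import r
print(r.job_done())"
```

```text
the job is handed in; nothing more can be done
None
```

I handed the job in at about 26 s: the right lid is pressed home on the tub and the clamp swung shut over it. The final picture and the firm stops agree with that, but the job-done call returned no verdict. I never moved near the small lid or the jar, and the wrench looks unmoved in the last picture.

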